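Lock the pump's filter cover and set the airflow

TASK

The filter cover of the white air pump is held by two quarter-turn studs; one is locked, the other has sprung up: push that one right in before turning it (do not force it round), turn it a quarter turn clockwise until its bar lines up with the two black marks on its bezel, and let it spring back into its lock. Then set the black selector on the small grey control box to the fourth click, counted clockwise from its anticlockwise end stop (the long mark is the stop, zero). Leave the other stud locked and the cups and other things on the bench where they stand.

Things in the scene. Friction and masses are not known exactly. Their poses are not given: they have to be found in the camera images.
- pump: White pump housing, 180 x 260 x 74 mm (x, y, z), fixed to the bench. Origin: centre of its underside. A fixed grey cover plate makes its top, at 74 mm. The two studs stand on it at y = +85 and -85 mm; which one is which varies.
- stud_a_grip (a point): The stud to lock (sprung up at the start). Its head is a flat steel bar handle (40 mm long, 12 mm thick, 26 mm high) standing upright on a 48 mm round flange 4 mm thick, over a 66 mm bezel on the cover. This point: on the turning axis, half-way up the bar; the top of the flange is 13 mm below it and the bar's top 13 mm above. It moves and turns with the bar: its x axis runs along the bar, its z axis is up. At the start it is 31 mm above the cover.
- stud_a_push (a joint): How far the stud is pushed in, m: 0 sprung up, 0.010 bottomed. The spring gives about 4.5 N at 0 and 10 N at 0.010. Below about 0.005 the stud will not turn; it turns freely when pushed in 0.008 or more. Let go at a part turn, it stays in at about 0.0075; once locked it rises to about 0.0045.
- stud_a_turn (a joint): Turn of the stud, rad, growing clockwise seen from above: 0 sprung up, 1.57 locked, with a stop at 1.60. From about 1.45 on it springs into the lock by itself when let go. When locked the bar lies in line with two black marks on the bezel.
- stud_b_grip (a point): The other stud, of the same shape, already locked: it stands 4 to 5 mm lower (about 26 mm above the cover). Point and axes as for stud_a_grip.
- stud_b_push (a joint): Push of the locked stud, m; about 0.0045 when locked.
- stud_b_turn (a joint): Turn of the locked stud, rad; 1.57 when locked.
- ctrl: Grey control box, 130 x 130 x 60 mm, fixed to the bench. Origin: centre of its underside. Seven black marks round the selector show the click places, the long one is the anticlockwise end stop (box's +y side).
- dial_grip (a point): The selector: a black bar handle 40 mm long, 12 mm thick and 26 mm high on a 44 mm round skirt, with a pointed nose and a white line on its pointing end. This point: on the axis, half-way up the bar, 81 mm above the bench; the skirt's top is 13 mm below it. x axis: along the bar towards the pointing end; it turns with the selector.
- dial (a joint): Selector angle, rad, growing clockwise seen from above: 0 at its anticlockwise end stop, one click every 0.5236, last click 6 at 3.14. Starts on the stop or one click from it. Click 4 is at 2.094. Let go within 0.15 of a click, it springs to it; turning it takes about 0.1 N m.
- cup_a: Bystander: upturned clear plastic cup in front of the pump, 88 mm across at the table, 66 mm across the top, 92 mm high. Origin: underside.
- cup_b: Bystander: the same kind of cup, behind the control box. Origin: underside.
- cup_c: Bystander: the same kind of cup, in front of the control box. Origin: underside.
- dish: Bystander: closed clear dish lying on the pump's cover between the two studs, 60 mm across, 13 mm high. Origin: underside.
- jar: Bystander: small lidded jar behind the pump, 56 mm across, 75 mm high. Origin: underside.
- brush: Bystander: brush lying at the front left. Origin: underside.
- forceps: Bystander: steel forceps lying at the front right, 130 mm long. Origin: underside.
Not all that is in view belongs to the job. Leave any pink or purple look-alike of the ctrl alone.

How it is judged (in metres and radians):
On the way, in this order (a step that is already met when the one before it is completed fails the run):
1. the sprung-up stud is pushed in, turned and locked (value of joint stud_a_turn between 1.42 and 1.72 rad and value of joint stud_a_push between 0.0025 and 0.0065 m), for 0.2 s.
2. the selector stands on the fourth click (value of joint dial between 1.9644 and 2.2244 rad), for 0.2 s.
At the end, for the whole second after the job is handed in: Both studs are locked (turned 1.42 to 1.72 rad and risen into the lock, 2.5 to 6.5 mm in) and the selector is at rest on the fourth click from its stop (2.094 rad, within 0.13), all let go (all of step 1 and all of step 2 and value of joint stud_b_turn between 1.42 and 1.72 rad and value of joint stud_b_push between 0.0025 and 0.0065 m and velocity of joint dial between -0.1 and 0.1 rad/s); the robot touches nothing.
It fails at once if the sprung-up stud is forced round without being pushed in (value of joint stud_a_turn between 0.4 and 1.2 rad and value of joint stud_a_push below 0.005 m).
It fails at once if a bystander on the bench is moved more than 25 mm (distance of any of cup_a, cup_b, cup_c, dish, jar, brush, forceps from where it was at the start of the episode above 0.025 m).
It fails at once if the locked stud is turned out of its lock (value of joint stud_b_turn below 1.3 rad).
It also fails if it takes over 58 s, if anything falls off the work surface, if the arm or the gripper's body presses on something with over 40 N, if the wrist force passes 120 N, or if a joint passes its speed limit or range.

ROBOT

A 6-joint arm with a two-finger parallel gripper is mounted at the origin on the work surface. World frame = base frame: x ahead of the robot, y to its left, z up, the work surface at z = 0. Lengths are in mm, angles in rad, forces in N, time in s.
With the tool pointing down it reaches from about 350 to 975 mm from the base axis. Payload 7.1 kg.
Tool frame: the origin (TCP) lies midway between the tips of the shut fingers; the grasp point (between the pads) lies 19 mm behind it (ctrl.grasp_offset is the distance from the TCP to the grasp point, in mm); z points along the fingers, y is the line along which they close (so a half turn about z gives the same grasp; the last joint's range is limited). The gripper opens to 88 mm and grips with 3 to 60 N. Pads are 20 mm wide; open, the fingers measure 115 mm over their backs; the gripper's body (75 mm by 178 mm) begins 61 mm behind the grasp point.
Start: joints at [-1.121, 0.423, 1.63, -0, 1.089, -0.019], TCP at [282.399, -557.544, 195.275] pointing down, gripper open.
Joint ranges: [-3, 3], [-0.9, 2.11], [0.09, 2.58], [-1.31, 4.45], [0.11, 2.69], [-2.54, 2.54]. Speed limits (rad/s): [2.39, 2.39, 3.01, 3.14, 3.14, 3.14].

INTERFACE

Orientations are given as a rotation vector (axis times angle).
In Python, from workcell import ctrl gives the robot as it stands. The module is installed in compiled form; this text tells all that it offers.
- The arm moves only by the tool servo_tool, never from a script. Its argument "rows" is a list of rows, each a list of 7 numbers: the turn, a rotation vector about the tool's x, y, z as a fraction of full scale, then the shift along the tool's x, y, z as a fraction of full scale, then the finger opening in mm, from 0 to 87.8. A call has 1 to 10 rows; each row is the pose to reach, as a shift and turn from the pose commanded when the call began, along the tool's axes at that moment; what a row does not reach only later rows make up. Full scale, the value 1, is 20 cm for a shift and 1.5 rad for a turn. A row lasts 1/8 s, in which the tool goes at most 62.5 mm and 10.7 degrees, less where a joint would pass 70% of its speed; a pose out of reach is approached as far as the arm can. A call with a number of a shift or a turn outside -1 to 1 is refused whole. A call with a gripper value outside its range is refused whole. The fingers move at their own pace and stop on an object; the grip force is fixed at half the most. Time passes only in rows, so rows that repeat a pose let the fingers close. It gives the time, the measured TCP pose, the force, the opening and the grip force at its end, in the units of the state.
- ctrl.get_obs(): the state, without advancing time (a new reading comes with each control period).
- ctrl.get_image(name): name is "side" or "top"; returns (picture, depth): 480x640x3 uint8, red, green, blue; 480x640 float32, mm along the optical axis (not along the pixel's ray), 0 where there is no reading.
- ctrl.camera_info(name): a dict with "intrinsics" (3x3 intrinsics, pixels), "k1" (the pictures are not rectified: a ray, as slopes to the right and down, at radius r is drawn at 1 + k1 r^2 times it, then the intrinsics apply), "R" (3x3) and "t" (3): a world point X has camera coordinates R X + t. Camera axes: x right, y down, z forward; pixel columns grow to the right and rows downward; lengths in mm; the calibration is good to about 2 mm. A picture is of the moment at which its call begins. camera_info takes no time and is no camera call.
- ctrl.close_job(): hands the job in; it is judged then, once.
The state is a dict: "t": time; "qpos": joint angles; "qvel": joint speeds; "joint_torque": joint torques, N m; "ee_pos": TCP position; "orientation": TCP orientation; "ft_force": force on the tool from outside, world axes, zero at the start; "moment": the same for the moment, N m; "width": finger opening in mm; "grasp_force": force on a finger pad.
Only numpy, scipy, OpenCV 4.12 (cv2) and the standard library are available. Lean on these libraries where they do the work, as an engineer would, in place of code of your own. Each camera call takes 0.05 s, during which the arm holds its last target. There are 200 camera calls.

## Working session

There is one attempt and no reset: what is moved stays moved. The work goes in short steps, Python scripts to look and compute and a tool call to move; the robot and the scene stay as the last step left them, time stands still between calls to the robot, and variables do not carry over. Pictures are saved under pics/ and viewed, at most 10 in all, crops included, and the job is handed in when it is done.

Besides the shell and the picture viewer there is one more tool, called after "Request:" as name([rows], argument=value, ...), one row to a line, values as JSON. servo_tool: Moves the arm, as the interface text tells. Its arguments: {"type":"object","properties":{"rows":{"type":"array","items":{"type":"array","items":{"type":"number"}}}},"required":["rows"]}

```bash
mkdir -p pics; cat > h.py <<'E'
import numpy as np, cv2
from workcell import ctrl
def grab(n):
    im,d=ctrl.get_image(n); np.savez(f'{n}.npz',im=im,d=d); return im,d
def ray(n,px):
    c=ctrl.camera_info(n);K=np.array(c['intrinsics'],float);R=np.array(c['R']);t=np.array(c['t']).ravel()
    p=np.atleast_2d(np.array(px,float)); s=(p-K[:2,2])/[K[0,0],K[1,1]]
    u=s.copy()
    for _ in range(20): u=s/(1+c['k1']*(u**2).sum(1,keepdims=True))
    return -R.T@t,np.c_[u,np.ones(len(u))]@R
def onz(n,px,z):
    o,d=ray(n,px); return o+d*((z-o[2])/d[:,2])[:,None]
def dep(n,px,dm):
    o,d=ray(n,px); return o+d*np.asarray(dm).reshape(-1,1)
E
python3 - <<'E'
from h import *
for n in('top','side'):
    im,d=grab(n); cv2.imwrite(f'pics/{n}0.png',im[:,:,::-1]); c=ctrl.camera_info(n); print(n,dep(n,[[320,240]],[1]),d[240,320],c['k1'])
o=ctrl.get_obs(); print(o)
E
```

```text
top [[ 233.190116      3.20966167 1476.46840377]] 1498.1643 -0.10939634056007327
side [[  6.07597409 468.99240386 914.86222562]] 1169.1063 -0.03674260284907213
{'t': 0.1, 'qpos': array([-1.12102142e+00,  4.23768672e-01,  1.63060049e+00, -8.53859325e-06,
        1.08860550e+00, -1.89989608e-02]), 'qvel': array([-2.94187637e-05, -3.38310525e-04, -9.42939165e-04, -3.76741309e-04,
       -2.59295587e-03,  5.25877879e-04]), 'joint_torque': array([-1.80254956e-04, -5.45617175e+01, -2.74323392e+01,  6.45306520e-02,
        1.87397667e-02, -1.86902662e-05]), 'ee_pos': array([ 282.1574928 , -557.08088529,  194.58194488]), 'orientation': array([-3.05437872e+00, -7.29317474e-01,  4.75372410e-04]), 'ft_force': array([-0.23444654, -0.29159677, -0.58204103]), 'moment': array([-0.02987986,  0.00704563,  0.00992362]), 'grasp_force': 0.0, 'width': 87.64202744486208}
```

View pics/top0.png

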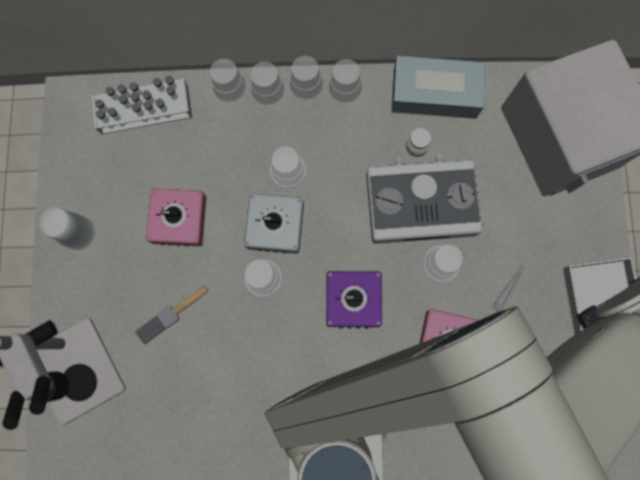

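View pics/side0.png

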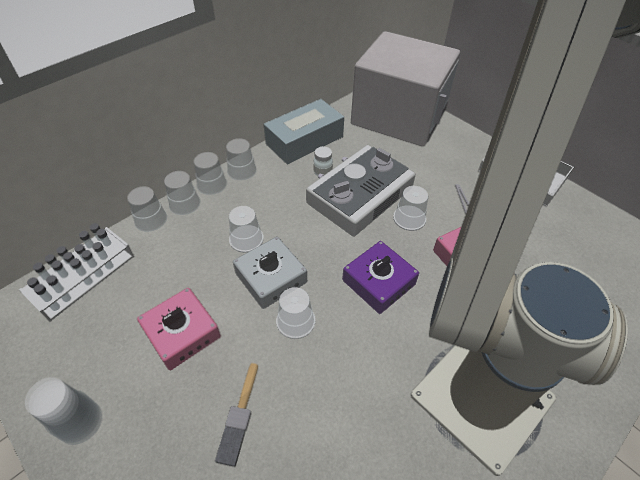

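The top view shows the pump at (425,200) with studs at (390,201) and (461,196), the grey box with its selector at (273,221), and cups at (287,165), (262,277) and (446,262). Next I'll enlarge the pump and box, and compute positions and heights.

```bash
python3 - <<'E'
from h import *
z=np.load('top.npz');im,d=z['im'],z['d']
a=cv2.resize(im[150:250,360:490],None,fx=6,fy=6,interpolation=cv2.INTER_CUBIC)[:600,:780]
cv2.imwrite('pics/pump.png',a[:,:,::-1])
b=cv2.resize(im[185:260,235:315],None,fx=7,fy=7,interpolation=cv2.INTER_CUBIC)
cv2.imwrite('pics/ctrl.png',b[:,:,::-1])
for p in [(390,201),(461,196),(410,185),(424,187),(273,221),(255,240)]:
    print(p,dep('top',[p],[d[p[1],p[0]]]).round(1))
E
```

```text
(390, 201) [[ 554.8 -143.1   97.2]]
(461, 196) [[ 561.1 -307.4  103.9]]
(410, 185) [[ 598.4 -194.9   72.1]]
(424, 187) [[ 589.5 -225.8   84.7]]
(273, 221) [[515.7 128.6  92.4]]
(255, 240) [[477.4 174.1  62.6]]
```

View pics/pump.png

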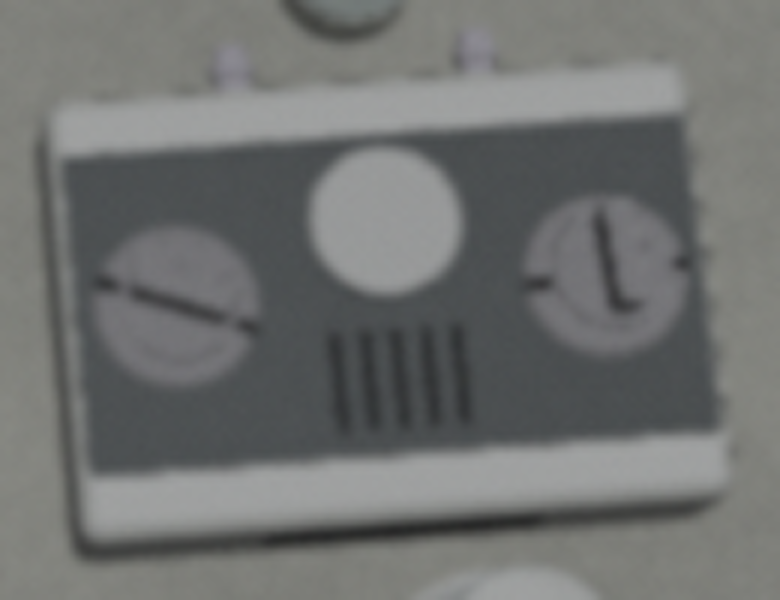

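View pics/ctrl.png

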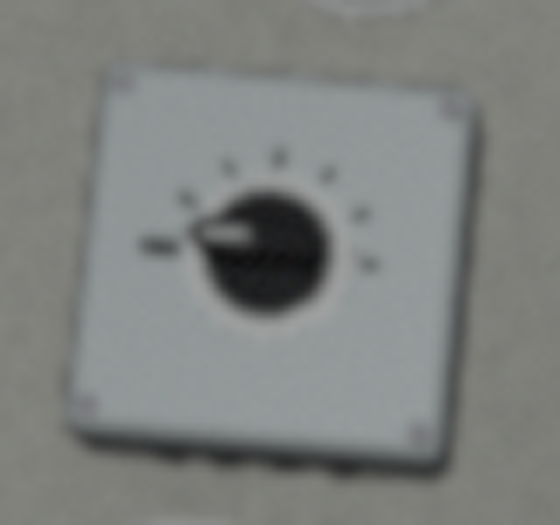

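The left stud's bar is in line with its marks, so it is locked. The right one (crop 610,274) stands across its marks at (537,285) and (683,263), so it is the sprung one. In the box crop the selector is at (268,252), its white line points left to (190,232), and the long mark is at (160,245). Now I'll compute the centres and angles.

```bash
python3 - <<'E'
from h import *
z=np.load('top.npz');im,d=z['im'].astype(int),z['d']
f=lambda p,s,x,y:(np.array(p,float)+.5)/s-.5+[x,y]
P=lambda p:f(p,6,360,150)
C=lambda p:f(p,7,235,185)
A=onz('top',[P(q) for q in[(537,285),(683,263)]],77);B=onz('top',[P(q) for q in[(104,284),(250,328)]],77)
for M in(A,B):
    v=M[1]-M[0];print('marks mid',M.mean(0).round(1),'len',np.hypot(*v[:2]).round(1),'ang',np.degrees(np.arctan2(v[1],v[0])).round(1))
print('stud dist',np.linalg.norm(A.mean(0)-B.mean(0)))
bar=onz('top',[P((600,205)),P((617,308))],118);v=bar[1]-bar[0];print('bar',bar.round(1),np.degrees(np.arctan2(v[1],v[0])))
# bar top by depth
ys,xs=np.mgrid[175:215,440:485];px=np.c_[xs.ravel(),ys.ravel()];X=dep('top',px,d[ys,xs].ravel())
T=X[(X[:,2]>108)&(X[:,2]<125)];print('bar top pts',len(T),T.mean(0).round(1))
if len(T)>3:
    r=cv2.minAreaRect(T[:,:2].astype(np.float32));print(r)
ys,xs=np.mgrid[180:220,370:412];px=np.c_[xs.ravel(),ys.ravel()];X=dep('top',px,d[ys,xs].ravel())
T=X[(X[:,2]>104)&(X[:,2]<125)];print('B top',len(T),T.mean(0).round(1),cv2.minAreaRect(T[:,:2].astype(np.float32)) if len(T)>3 else'')
# dial
m=onz('top',[C(q) for q in[(160,245),(187,198),(228,167),(279,157),(329,174),(362,214),(370,265)]],60)
xy=m[:,:2];s=np.linalg.lstsq(np.c_[2*xy[1:],np.ones(6)],(xy[1:]**2).sum(1),rcond=None)[0];print('dial c (marks)',s[:2],'r',np.sqrt(s[2]+s[:2]@s[:2]))
an=lambda v:np.degrees(np.arctan2(v[...,1],v[...,0])).round(1)
print('mark angles',an(xy-s[:2]))
ys,xs=np.mgrid[200:240,255:290];px=np.c_[xs.ravel(),ys.ravel()];X=dep('top',px,d[ys,xs].ravel())
T=X[(X[:,2]>86)&(X[:,2]<105)];print('dial top',len(T),T.mean(0).round(1),cv2.minAreaRect(T[:,:2].astype(np.float32)))
w=onz('top',[C((190,232)),C((250,236))],94);print('nose',w.round(1),an(w[:,:2]-s[:2]))
for n,c in(('a',(446,262)),('b',(286,162)),('c',(261,274))): print(n,onz('top',[c],92).round())
E
```

```text
marks mid [ 569.3 -314.3   77. ] len 58.9 ang -82.7
marks mid [ 560.6 -143.1   77. ] len 59.5 ang -108.7
stud dist 171.43512192125488
bar [[ 586.7 -302.9  118. ]
 [ 546.1 -306.8  118. ]] -174.58327788306238
bar top pts 106 [ 568.1 -312.   116.5]
((569.4743041992188, -312.72308349609375), (40.40823745727539, 15.370933532714844), 10.643331527709961)
B top 101 [ 559.3 -143.3  112.6] ((559.9093017578125, -143.47267150878906), (39.844120025634766, 12.681084632873535), 73.39266204833984)
dial c (marks) [521.96253976 131.46659796] r 34.442397839986334
mark angles [ 82.5  53.   23.7  -6.1 -36.5 -66.6 -96.6]
dial top 101 [520.8 132.2  92.8] ((521.291748046875, 133.1836395263672), (42.32503890991211, 12.016951560974121), 83.387939453125)
nose [[523.9 154.5  94. ]
 [522.  134.6  94. ]] [85.3 89.7]
a [[ 410. -266.   92.]]
b [[657.  97.  92.]]
c [[393. 157.  92.]]
```

Request:
servo_tool([
  [0,0,-0.12,0.2,-0.05,0,50],
  [0,0,-0.24,0.4,-0.1,0,50],
  [0,0,-0.36,0.6,-0.14,0,50],
  [0,0,-0.48,0.8,-0.19,0,50],
  [0,0,-0.6,1,-0.24,0,50],
  [0,0,-0.72,1,-0.24,0,50],
  [0,0,-0.84,1,-0.24,0,50],
  [0,0,-0.93,1,-0.24,0,50],
  [0,0,-0.93,1,-0.24,0,50],
])

```text
t: 1.23
ee_pos: [439.0, -424.1, 194.9]
orientation: [-1.874, -2.52, -0.0]
ft_force: [0.7, -0.0, -0.6]
width: 50.1
grasp_force: 0.0
```

```bash
cat >> h.py <<'E'
from scipy.spatial.transform import Rotation as Ro
def plan(x,y,z,yaw):
    o=ctrl.get_obs();R=Ro.from_rotvec(o['orientation']);Q=Ro.from_euler('z',yaw,degrees=True)*Ro.from_euler('x',180,degrees=True)
    print('t',o['t'].__round__(2),'q',o['qpos'].round(3),'p',o['ee_pos'].round(1),'yaw',np.degrees(np.arctan2(*R.as_matrix()[[1,0],0])).round(1),'F',o['ft_force'].round(1),'w',round(o['width'],1))
    print('turn',((R.inv()*Q).as_rotvec()/1.5).round(3),'shift',(R.inv().apply(np.array([x,y,z])-o['ee_pos'])/200).round(3))
E
python3 -c "
from h import *
plan(568.8,-313.3,140,188)"
```

```text
t 1.23 q [-0.788  0.403  1.663 -0.     1.077 -1.08 ] p [ 439.  -424.1  194.9] yaw 106.7 F [ 0.7 -0.  -0.6] w 50.1
turn [ 0.    -0.001 -0.946] shift [0.344 0.781 0.274]
```

Request:
servo_tool([
  [0,0,-0.12,0.09,0.2,0,50],
  [0,0,-0.24,0.18,0.4,0,50],
  [0,0,-0.36,0.26,0.6,0,50],
  [0,0,-0.48,0.344,0.781,0,50],
  [0,0,-0.6,0.344,0.781,0.1,50],
  [0,0,-0.72,0.344,0.781,0.2,50],
  [0,0,-0.84,0.344,0.781,0.274,50],
  [0,0,-0.945,0.344,0.781,0.274,50],
  [0,0,-0.945,0.344,0.781,0.274,50],
])

```text
t: 2.35
ee_pos: [568.6, -313.3, 140.1]
orientation: [0.213, -3.134, -0.001]
ft_force: [-0.0, -0.8, 0.1]
width: 50.3
grasp_force: 0.0
```

```bash
python3 - <<'E'
from h import *
plan(568.8,-313.3,96,188)
im,d=grab('side')
cv2.imwrite('pics/s1.png',cv2.resize(im[100:260,280:480],None,fx=3.5,fy=3.5,interpolation=cv2.INTER_CUBIC)[:,:,::-1])
E
```

```text
t 2.35 q [-0.522  0.521  1.612  0.     1.01  -2.229] p [ 568.6 -313.3  140.1] yaw -172.2 F [-0.  -0.8  0.1] w 50.3
turn [ 0.    -0.    -0.003] shift [-0.001 -0.     0.22 ]
```

View pics/s1.png

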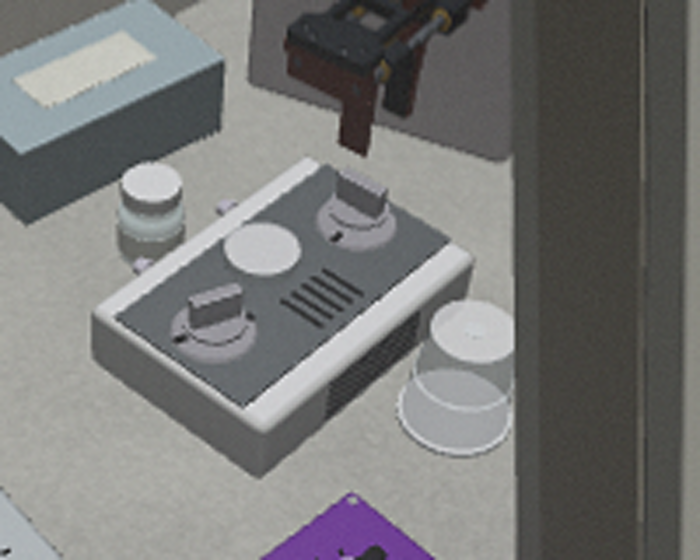

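The side crop shows the open fingers at (355,130) and (400,100), straddling above the raised bar at (362,190), with room on all sides. I'll go down and close.

Request:
servo_tool([
  [0,0,0,0,0,0.11,50],
  [0,0,0,0,0,0.22,50],
  [0,0,0,0,0,0.22,50],
  [0,0,0,0,0,0.22,5],
  [0,0,0,0,0,0.22,5],
  [0,0,0,0,0,0.22,5],
  [0,0,0,0,0,0.22,5],
  [0,0,0,0,0,0.22,5],
])

```text
t: 3.4
ee_pos: [568.9, -313.4, 96.6]
orientation: [-0.219, 3.134, -0.0]
ft_force: [0.3, 0.4, 0.1]
width: 5.6
grasp_force: 0.0
```

```bash
python3 -c "
from h import *
plan(568.8,-313.3,87,98)"
```

```text
t 3.4 q [-0.522  0.575  1.635  0.     0.932 -2.232] p [ 568.9 -313.4   96.6] yaw -172.0 F [0.3 0.4 0.1] w 5.6
turn [0.    0.    1.047] shift [0.    0.001 0.048]
```

```bash
python3 - <<'E'
from h import *
im,d=grab('side')
a=cv2.resize(im[110:230,310:440],None,fx=4,fy=4,interpolation=cv2.INTER_CUBIC)
im2,d2=grab('top')
b=cv2.resize(im2[150:250,420:520],(480,480),interpolation=cv2.INTER_CUBIC)[:, :280]
cv2.imwrite('pics/s2.png',np.hstack([a,b])[:,:,::-1])
E
```

```text
(no output)
```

View pics/s2.png

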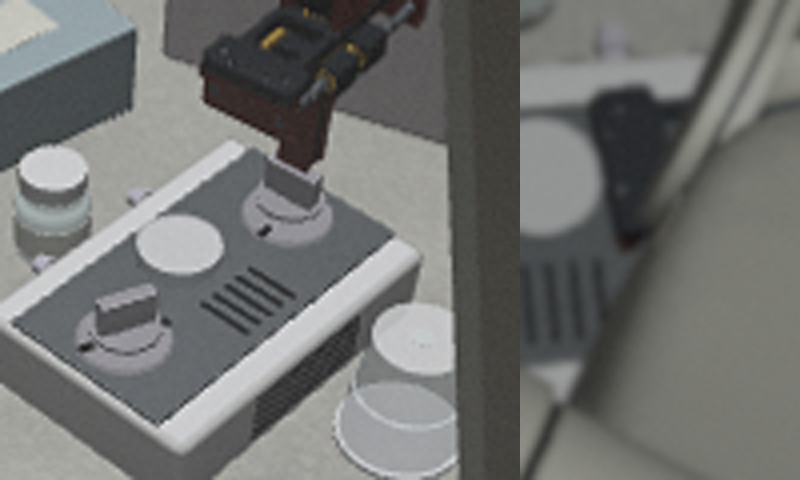

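The fingers closed shut behind the bar as seen from the side: the tips are at (300,160) in the crop and the bar at (292,185). So there is an offset, which I'll check with the side camera's depth.

```bash
python3 - <<'E'
from h import *
z=np.load('side.npz');im,d=z['im'],z['d']
def pts(x0,x1,y0,y1):
    ys,xs=np.mgrid[y0:y1,x0:x1];return np.c_[xs.ravel(),ys.ravel()],dep('side',np.c_[xs.ravel(),ys.ravel()],d[ys,xs].ravel()),im[ys,xs].reshape(-1,3).astype(int)
def rep(n,T): print(n,len(T),T.mean(0).round(1),T.min(0).round(1),T.max(0).round(1))
p,X,c=pts(370,394,145,166)
red=(c[:,0]-c[:,2]>12)&(c[:,0]<110); rep('finger low',X[red&(X[:,2]<140)]) 
g=(c.min(1)>90)&(X[:,2]>95)&(X[:,2]<125); rep('bar a',X[g]); print(cv2.minAreaRect(X[g][:,:2].astype(np.float32)))
p,X,c=pts(330,355,178,200); g=(X[:,2]>95)&(X[:,2]<125); rep('bar b',X[g]);print(cv2.minAreaRect(X[g][:,:2].astype(np.float32)))
p,X,c=pts(343,366,160,182); rep('dish',X[X[:,2]>80])
# top camera view of dish for comparison
z=np.load('top.npz');m=(z['im'][165:210,400:440].min(2)>125).astype(np.uint8)
ys,xs=np.mgrid[165:210,400:440];X=dep('top',np.c_[xs.ravel(),ys.ravel()],z['d'][ys,xs].ravel());rep('dish top',X[(X[:,2]>82)&(X[:,2]<92)])
E
```

```text
finger low 16 [ 569.  -319.   124.1] [ 556.  -465.     2.6] [ 653.2 -301.8  138.6]
bar a 44 [ 565.7 -310.4  113.3] [ 547.  -332.4   95.1] [ 588.2 -286.6  122.9]
((565.404052734375, -308.7450256347656), (41.458518981933594, 28.11802864074707), 40.7264289855957)
bar b 124 [ 559.6 -139.7  108.7] [ 549.4 -160.7   95.1] [ 570.7 -121.7  118.1]
((561.038330078125, -141.59332275390625), (40.56494140625, 15.778621673583984), 74.5960464477539)
dish 309 [ 585.4 -217.6   93.4] [   5.6 -254.5   80.1] [619.9 469.4 915.6]
dish top 465 [ 589.8 -223.    86.6] [ 547.7 -254.2   82. ] [ 620.4 -167.4   92. ]
```

```bash
python3 - <<'E'
from h import *
z=np.load('side.npz');im,d=z['im'],z['d']
c=ctrl.camera_info('side')
K=np.array(c['intrinsics']);R=np.array(c['R']);t=np.array(c['t']).ravel()
for X in [(568.9,-313.4,96.6),(568.9,-313.4,118),(568.9,-313.4,140)]:
    q=R@X+t;u=q[:2]/q[2];u=u*(1+c['k1']*u@u);print(X,(K[:2,:2]@u+K[:2,2]).round(1))
for y in range(142,170,2):
    xs=np.arange(374,394,3);X=dep('side',np.c_[xs,0*xs+y],d[y,xs])
    print(y,[tuple(int(v) for v in np.r_[a])+(tuple(int(v) for v in im[y,x])) for a,x in zip(X,xs)])
E
```

```text
(568.9, -313.4, 96.6) [382.7 157.8]
(568.9, -313.4, 118) [383.6 151.8]
(568.9, -313.4, 140) [384.6 145.4]
142 [(703, -440, 1, 95, 86, 83), (538, -237, 211, 55, 43, 42), (529, -237, 216, 53, 45, 47), (525, -244, 214, 53, 47, 41), (559, -304, 162, 53, 44, 39), (559, -318, 154, 41, 39, 40), (663, -482, 2, 137, 134, 129)]
144 [(696, -432, 2, 161, 159, 155), (692, -443, -1, 155, 157, 151), (530, -240, 208, 52, 40, 36), (525, -244, 208, 65, 47, 45), (560, -307, 152, 54, 44, 41), (559, -318, 147, 37, 38, 38), (656, -473, 3, 167, 169, 164)]
146 [(692, -429, -2, 167, 165, 160), (683, -433, 1, 165, 165, 161), (575, -302, 140, 48, 36, 35), (568, -305, 143, 52, 43, 40), (559, -306, 147, 54, 43, 42), (559, -320, 139, 40, 39, 40), (651, -467, 2, 169, 170, 165)]
148 [(625, -342, 79, 99, 102, 105), (676, -424, 2, 160, 159, 154), (574, -301, 134, 53, 41, 40), (566, -305, 137, 54, 43, 41), (557, -305, 142, 51, 42, 38), (557, -318, 135, 43, 38, 35), (643, -458, 4, 164, 166, 159)]
150 [(623, -340, 74, 97, 101, 103), (585, -304, 119, 93, 92, 97), (579, -309, 120, 113, 109, 112), (567, -306, 129, 54, 43, 
[... 1405 characters left out ...]
33, 81, 148, 147, 153)]
164 [(578, -290, 81, 144, 144, 150), (574, -299, 78, 116, 115, 120), (560, -293, 91, 99, 100, 101), (552, -297, 94, 125, 123, 127), (547, -303, 93, 88, 87, 91), (552, -324, 77, 145, 145, 151), (547, -331, 77, 149, 149, 155)]
166 [(574, -286, 78, 148, 149, 154), (569, -293, 78, 95, 96, 100), (564, -300, 77, 143, 143, 149), (555, -302, 81, 146, 145, 150), (550, -309, 80, 151, 151, 156), (547, -319, 77, 148, 147, 152), (542, -326, 76, 127, 126, 131)]
168 [(569, -281, 78, 80, 79, 81), (561, -284, 81, 148, 147, 154), (556, -291, 80, 150, 148, 154), (551, -298, 79, 146, 145, 152), (546, -305, 78, 148, 147, 152), (540, -311, 79, 145, 143, 148), (535, -317, 78, 97, 100, 104)]
```

Request:
servo_tool([
  [0,0,0,0,0,0,50],
  [0,0,0,0,0,0,50],
  [0,0,0,0,0,0,50],
])

```text
t: 3.88
ee_pos: [568.8, -313.4, 96.4]
orientation: [0.219, -3.134, 0.0]
ft_force: [-0.3, -0.2, -0.4]
width: 32.1
grasp_force: 0.0
```

```bash
python3 - <<'E'
from h import *
print(ctrl.grasp_offset); plan(568.8,-313.3,96,188)
im,d=grab('side')
cv2.imwrite('pics/s3.png',cv2.resize(im[110:180,345:445],None,fx=8,fy=8,interpolation=cv2.INTER_CUBIC)[:,:,::-1])
ys,xs=np.mgrid[125:175,350:400];X=dep('side',np.c_[xs.ravel(),ys.ravel()],d[ys,xs].ravel());c=im[ys,xs].reshape(-1,3).astype(int)
g=(c[:,0]-c[:,2]>6)&(c.max(1)<75)&(X[:,2]>85)&(X[:,2]<160)&(abs(X[:,1]+313)<60)
T=X[g];px=np.c_[xs.ravel(),ys.ravel()][g]
for s,n in((T[:,1]>-300,'near'),(T[:,1]<-318,'far')):
    U=T[s];i=np.argsort(U[:,2])[:10];print(n,len(U),U[i].round(0).tolist(),px[s][i].tolist())
E
```

```text
18.700000000000003
t 3.88 q [-0.522  0.575  1.635 -0.     0.932 -2.232] p [ 568.8 -313.4   96.4] yaw -172.0 F [-0.3 -0.2 -0.4] w 32.1
turn [ 0. -0.  0.] shift [-0.     0.     0.002]
near 76 [[574.0, -290.0, 127.0], [567.0, -291.0, 128.0], [565.0, -292.0, 128.0], [555.0, -297.0, 129.0], [571.0, -291.0, 129.0], [556.0, -294.0, 130.0], [557.0, -299.0, 130.0], [562.0, -292.0, 130.0], [552.0, -290.0, 131.0], [557.0, -291.0, 131.0]] [[377, 152], [379, 153], [380, 153], [384, 154], [378, 152], [383, 154], [384, 153], [381, 153], [383, 155], [382, 154]]
far 17 [[559.0, -334.0, 129.0], [561.0, -341.0, 131.0], [560.0, -335.0, 131.0], [561.0, -340.0, 135.0], [561.0, -336.0, 137.0], [558.0, -331.0, 138.0], [561.0, -334.0, 141.0], [558.0, -335.0, 143.0], [561.0, -338.0, 143.0], [561.0, -337.0, 147.0]] [[392, 147], [393, 145], [392, 146], [393, 144], [392, 144], [392, 145], [392, 143], [393, 143], [393, 142], [393, 141]]
```

View pics/s3.png

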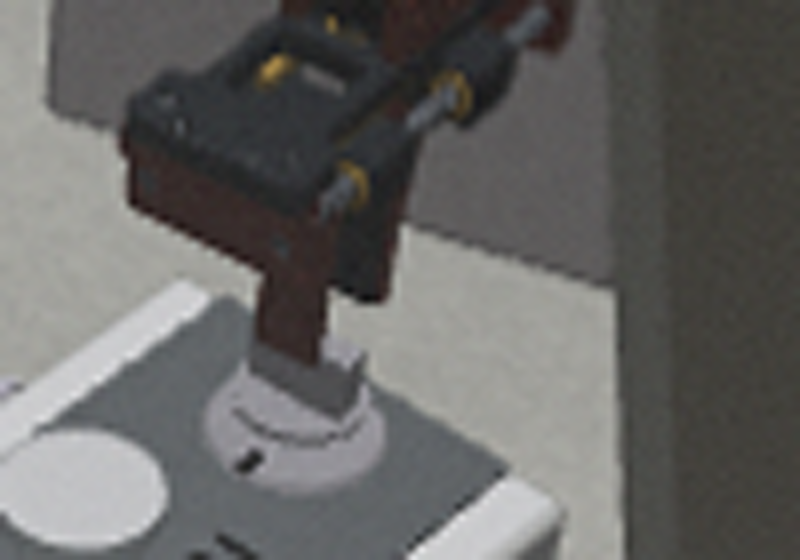

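The picture shows both fingertips still above the bar: the near tip is at (290,360) in the crop, about z 127, and the bar top is at z 118. The reported TCP height therefore reads about 30 mm lower than the actual tips. I'll descend further with the fingers open, keeping to that measured offset.

Request:
servo_tool([
  [0,0,0,0,0,0.0,50],
  [0,0,0,0,0,0.05,50],
  [0,0,0,0,0,0.09,50],
  [0,0,0,0,0,0.13,50],
  [0,0,0,0,0,0.13,50],
  [0,0,0,0,0,0.13,5],
  [0,0,0,0,0,0.13,5],
  [0,0,0,0,0,0.13,5],
  [0,0,0,0,0,0.13,5],
  [0,0,0,0,0,0.13,5],
])

```text
t: 5.18
ee_pos: [568.5, -312.0, 70.5]
orientation: [0.219, -3.133, -0.003]
ft_force: [-0.2, 5.3, 3.8]
width: 12.1
grasp_force: 30.0
```

```bash
python3 -c "
from h import *
plan(568.8,-313.3,60,98)"
```

```text
t 5.17 q [-5.210e-01  6.090e-01  1.646e+00  2.000e-03  8.880e-01 -2.232e+00] p [ 568.5 -312.    70.5] yaw -172.0 F [-0.2  5.3  3.8] w 12.1
turn [ 1.000e-03 -1.000e-03  1.047e+00] shift [-0.001 -0.007  0.053]
```

Request:
servo_tool([
  [0,0,0,0,0.008,0.02,5],
  [0,0,0,0,0.008,0.04,5],
  [0,0,0,0,0.008,0.055,5],
  [0,0,0,0,0.008,0.06,5],
  [0,0,0,0,0.008,0.06,5],
])

```text
t: 5.8
ee_pos: [568.7, -311.9, 60.5]
orientation: [-0.219, 3.134, -0.0]
ft_force: [-6.7, 3.8, 18.2]
width: 12.1
grasp_force: 30.0
```

Request:
servo_tool([
  [0,0,0.11,0,0,0,5],
  [0,0,0.22,0,0,0,5],
  [0,0,0.33,0,0,0,5],
  [0,0,0.44,0,0,0,5],
  [0,0,0.55,0,0,0,5],
  [0,0,0.66,0,0,0,5],
  [0,0,0.77,0,0,0,5],
  [0,0,0.88,0,0,0,5],
  [0,0,0.98,0,0,0,5],
  [0,0,1.04,0,0,0,5],
])

```text
out of range; nothing moved
```

```bash
python3 -c "
from h import *
plan(568.8,-313.3,60,97.5);print(ctrl.get_obs()['moment'])"
```

```text
t 5.8 q [-0.52   0.622  1.651 -0.     0.868 -2.23 ] p [ 568.7 -311.9   60.5] yaw -172.0 F [-6.7  3.8 18.2] w 12.1
turn [0.    0.    1.053] shift [ 0.    -0.007  0.003]
[ 0.72827619  1.08891919 -0.00453726]
```

Request:
servo_tool([
  [0,0,0.11,0,0,0,5],
  [0,0,0.22,0,0,0,5],
  [0,0,0.33,0,0,0,5],
  [0,0,0.44,0,0,0,5],
  [0,0,0.55,0,0,0,5],
  [0,0,0.66,0,0,0,5],
  [0,0,0.77,0,0,0,5],
  [0,0,0.88,0,0,0,5],
  [0,0,0.96,0,0,0,5],
  [0,0,0.96,0,0,0,5],
])

```text
t: 7.05
ee_pos: [570.3, -309.6, 60.6]
orientation: [1.904, 2.498, 0.006]
ft_force: [0.9, 14.0, 17.8]
width: 12.1
grasp_force: 30.0
```

```bash
python3 -c "
from h import *
plan(568.7,-311.7,60,98);print(ctrl.get_obs()['moment'])"
```

```text
t 7.05 q [-0.518  0.622  1.651  0.005  0.868 -0.789] p [ 570.3 -309.6   60.6] yaw 105.4 F [ 0.9 14.  17.8] w 12.1
turn [ 0.002 -0.001  0.086] shift [-0.008 -0.011  0.003]
[ 2.4828775  -0.13075904  0.00568121]
```

Request:
servo_tool([
  [0,0,0.05,0.01,0,0,5],
  [0,0,0.09,0.01,0,0,5],
  [0,0,0.09,0.01,0,0,5],
])

```text
t: 7.42
ee_pos: [570.6, -309.4, 60.6]
orientation: [2.065, 2.363, 0.005]
ft_force: [2.9, 7.7, 13.3]
width: 11.7
grasp_force: 30.0
```

```bash
python3 -c "
from h import *
plan(568.7,-311.7,60,98);print(ctrl.get_obs()['moment'])"
```

```text
t 7.42 q [-0.516  0.621  1.653  0.003  0.864 -0.653] p [ 570.6 -309.4   60.6] yaw 97.7 F [ 2.9  7.7 13.3] w 11.7
turn [ 0.003  0.001 -0.003] shift [-0.01  -0.011  0.003]
[ 1.39608116 -0.43403576  0.04848002]
```

Request:
servo_tool([
  [0,0,0,0,0,-0.02,5],
  [0,0,0,0,0,-0.02,40],
  [0,0,0,0,0,-0.02,40],
  [0,0,0,0,0,-0.02,40],
  [0,0,0,0,0,-0.15,40],
  [0,0,0,0,0,-0.3,40],
  [0,0,0,0,0,-0.45,40],
  [0,0,0,0,0,-0.6,40],
])

```text
t: 8.43
ee_pos: [567.6, -309.9, 178.9]
orientation: [-2.066, -2.366, 0.0]
ft_force: [0.0, 0.1, 0.3]
width: 40.3
grasp_force: 0.0
```

```bash
python3 - <<'E'
from h import *
plan(521.5,132.3,180,83)
im,d=grab('side')
ys,xs=np.mgrid[140:175,360:400];X=dep('side',np.c_[xs.ravel(),ys.ravel()],d[ys,xs].ravel())
T=X[(X[:,2]>104)&(X[:,2]<118)&(abs(X[:,1]+312)<40)];print(len(T),np.percentile(T[:,2],[50,90,98]),cv2.minAreaRect(T[:,:2].astype(np.float32)))
cv2.imwrite('pics/s4.png',cv2.resize(im[100:240,290:440],None,fx=4,fy=4,interpolation=cv2.INTER_CUBIC)[:,:,::-1])
E
```

```text
t 8.43 q [-0.518  0.473  1.591 -0.     1.079 -0.653] p [ 567.6 -309.9  178.9] yaw 97.7 F [0.  0.1 0.3] w 40.3
turn [-0.001 -0.     0.172] shift [ 2.222  0.07  -0.005]
69 [113.20599051 116.90623915 117.50414804] ((569.7430419921875, -312.60955810546875), (13.50307559967041, 43.46734619140625), 7.1494646072387695)
```

View pics/s4.png

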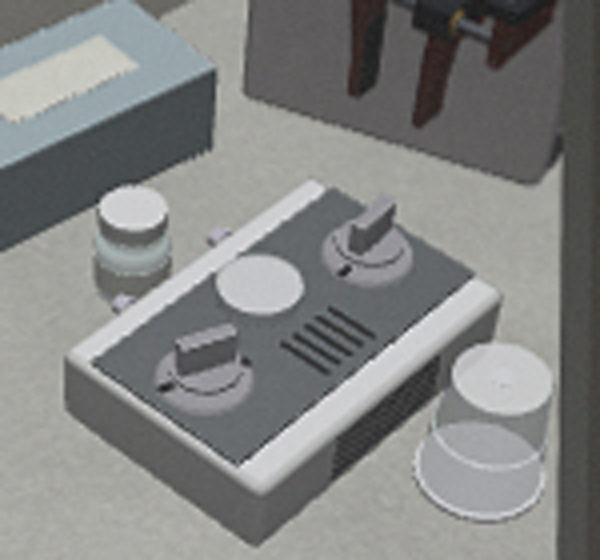

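The crop shows the right stud's bar at (372,222), now in line with its marks at −83° and risen. The other stud is unchanged and the dish and cup have not moved. Next is the selector.

Request:
servo_tool([
  [0,0,0,0.15,0,0,40],
  [0,0,0,0.4,0.01,0,40],
  [0,0,0,0.65,0.02,0,40],
  [0,0,0,0.9,0.03,0,40],
  [0,0,0,1,0.03,0,40],
])

```text
t: 9.1
ee_pos: [546.2, -108.9, 177.9]
orientation: [-2.063, -2.368, 0.001]
ft_force: [0.1, -0.5, 0.3]
width: 40.1
grasp_force: 0.0
```

Request:
servo_tool([
  [0,0,0,0.2,0,0,40],
  [0,0,0,0.45,0.01,0,40],
  [0,0,0,0.7,0.02,0,40],
  [0,0,0,0.9,0.03,0,40],
  [0,0,0,1,0.03,0,40],
  [0,0,0,1,0.03,0,40],
])

```text
t: 9.85
ee_pos: [526.1, 88.5, 178.2]
orientation: [2.064, 2.368, -0.0]
ft_force: [-0.0, -0.1, -0.3]
width: 40.2
grasp_force: 0.0
```

```bash
python3 - <<'E'
from h import *
plan(521.5,132.3,100,83)
im,d=grab('top')
ys,xs=np.mgrid[175:215,440:485]
for n,(x0,x1) in(('a',(440,485)),('b',(370,412))):
    ys,xs=np.mgrid[175:220,x0:x1];X=dep('top',np.c_[xs.ravel(),ys.ravel()],d[ys,xs].ravel());T=X[(X[:,2]>106)&(X[:,2]<125)]
    print(n,len(T),np.median(T[:,2]).round(2),cv2.minAreaRect(T[:,:2].astype(np.float32)))
E
```

```text
t 9.85 q [ 0.145  0.312  1.846 -0.     0.984  0.007] p [526.1  88.5 178.2] yaw 97.9 F [-0.  -0.1 -0.3] w 40.2
turn [-0.     0.     0.173] shift [0.22  0.007 0.391]
a 100 112.77 ((568.79150390625, -312.3346252441406), (13.29338264465332, 41.17392349243164), 8.336498260498047)
b 98 113.26 ((559.7940063476562, -143.5484619140625), (39.930335998535156, 12.841893196105957), 69.85579681396484)
```

Request:
servo_tool([
  [0,0,0.09,0.12,0.004,0,40],
  [0,0,0.173,0.22,0.007,0,40],
  [0,0,0.173,0.22,0.007,0.12,40],
  [0,0,0.173,0.22,0.007,0.3,40],
  [0,0,0.173,0.22,0.007,0.35,40],
  [0,0,0.173,0.22,0.007,0.35,40],
])

```text
t: 10.65
ee_pos: [521.4, 130.9, 108.2]
orientation: [-2.356, -2.078, 0.002]
ft_force: [0.7, -0.1, 0.3]
width: 39.9
grasp_force: 0.0
```

```bash
python3 - <<'E'
from h import *
plan(521.5,132.3,47,83)
im,d=grab('side')
cv2.imwrite('pics/s5.png',cv2.resize(im[190:310,205:330],None,fx=4.5,fy=4.5,interpolation=cv2.INTER_CUBIC)[:,:,::-1])
E
```

```text
t 10.65 q [ 0.224  0.419  1.884 -0.     0.84   0.349] p [521.4 130.9 108.2] yaw 82.8 F [ 0.7 -0.1  0.3] w 39.9
turn [-0.001  0.    -0.002] shift [ 0.007 -0.     0.306]
```

View pics/s5.png

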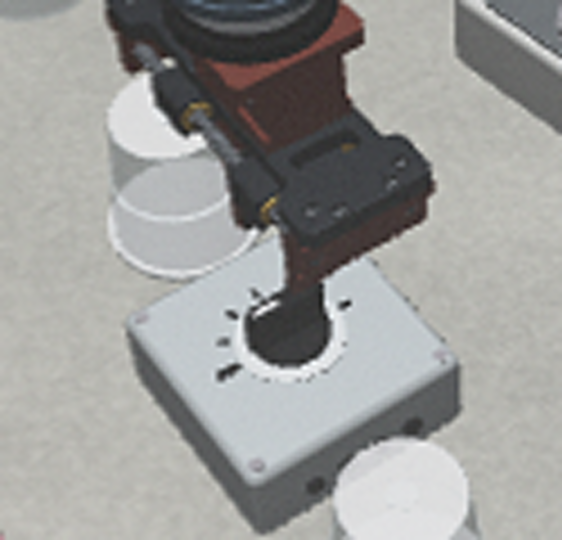

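The crop shows the fingers over the selector, with the white line at (265,305) pointing to the long mark at (228,372), so it is on the stop. Both cups are clear. I'll descend and grip.

Request:
servo_tool([
  [0,0,0,0.007,0,0.12,40],
  [0,0,0,0.007,0,0.22,40],
  [0,0,0,0.007,0,0.28,40],
  [0,0,0,0.007,0,0.305,40],
  [0,0,0,0.007,0,0.305,40],
  [0,0,0,0.007,0,0.305,5],
  [0,0,0,0.007,0,0.305,5],
  [0,0,0,0.007,0,0.305,5],
  [0,0,0,0.007,0,0.305,5],
])

```text
t: 11.82
ee_pos: [523.9, 133.3, 48.1]
orientation: [2.352, 2.078, 0.006]
ft_force: [5.8, -2.4, -2.4]
width: 11.6
grasp_force: 30.0
```

```bash
python3 -c "
from h import *
plan(521.5,132.3,47,83);print(ctrl.get_obs()['moment'])"
```

```text
t 11.82 q [ 2.280e-01  5.180e-01  1.907e+00 -1.000e-03  7.120e-01  3.520e-01] p [523.9 133.3  48.1] yaw 82.9 F [ 5.8 -2.4 -2.4] w 11.6
turn [ 0.003 -0.001 -0.001] shift [-0.006 -0.012  0.005]
[-0.3365634  -1.04079804  0.0167608 ]
```

Request:
servo_tool([
  [0,0,0.1,0,0.012,0,5],
  [0,0,0.2,0,0.012,0,5],
  [0,0,0.3,0,0.012,0,5],
  [0,0,0.4,0,0.012,0,5],
  [0,0,0.5,0,0.012,0,5],
  [0,0,0.6,0,0.012,0,5],
  [0,0,0.7,0,0.012,0,5],
  [0,0,0.7,0,0.012,0,5],
])

```text
t: 12.82
ee_pos: [524.3, 133.0, 48.0]
orientation: [3.079, 0.622, 0.001]
ft_force: [0.3, -1.3, 6.1]
width: 11.6
grasp_force: 30.0
```

Request:
servo_tool([
  [0,0,0.1,0,0,0,5],
  [0,0,0.2,0,0,0,5],
  [0,0,0.3,0,0,0,5],
  [0,0,0.4,0,0,0,5],
  [0,0,0.5,0,0,0,5],
  [0,0,0.6,0,0,0,5],
  [0,0,0.66,0,0,0,5],
  [0,0,0.696,0,0,0,5],
  [0,0,0.696,0,0,0,5],
])

```text
t: 13.95
ee_pos: [524.2, 132.5, 48.0]
orientation: [2.98, -0.994, 0.001]
ft_force: [0.3, -3.1, 6.4]
width: 11.4
grasp_force: 30.0
```

```bash
python3 -c "
from h import *
plan(521.5,132.3,47,-37.3);print(ctrl.get_obs()['moment'])"
```

```text
t 13.95 q [ 2.260e-01  5.200e-01  1.904e+00 -1.000e-03  7.180e-01  2.441e+00] p [524.2 132.5  48. ] yaw -36.9 F [ 0.3 -3.1  6.4] w 11.4
turn [ 0.    -0.001  0.005] shift [-0.01   0.009  0.005]
[-0.63372683  0.00199064 -0.01414876]
```

Turned by 119.8°. Now release, lift and turn clear.

Request:
servo_tool([
  [0,0,0,0,0,0,40],
  [0,0,0,0,0,0,40],
  [0,0,0,0,0,0,40],
  [0,0,0,0,0,-0.1,40],
  [0,0,0,0,0,-0.3,40],
  [0,0,0,0,0,-0.55,40],
  [0,0,0,0,0,-0.8,40],
  [0,0,0,0,0,-0.8,40],
])

```text
t: 14.95
ee_pos: [526.5, 133.7, 211.5]
orientation: [-2.975, 0.997, -0.011]
ft_force: [0.7, -0.4, 0.2]
width: 39.6
grasp_force: 0.0
```

Request:
servo_tool([
  [0,0,-0.1,-0.15,-0.1,0,40],
  [0,0,-0.2,-0.3,-0.2,0,40],
  [0,0,-0.3,-0.5,-0.4,0,40],
  [0,0,-0.4,-0.7,-0.6,0,40],
  [0,0,-0.4,-0.7,-0.6,0,40],
])

```text
t: 15.58
ee_pos: [483.2, 316.0, 206.0]
orientation: [3.141, -0.065, -0.002]
ft_force: [-0.5, -0.8, -0.1]
width: 39.8
grasp_force: 0.0
```

```bash
python3 - <<'E'
from h import *
plan(521.5,132.3,47,-37.3)
im,d=grab('side');im2,d2=grab('top')
for n,w,(x0,x1,y0,y1) in(('top',d2,(255,292,200,240)),('side',d,(250,295,240,285))):
    ys,xs=np.mgrid[y0:y1,x0:x1];X=dep(n,np.c_[xs.ravel(),ys.ravel()],w[ys,xs].ravel());T=X[(X[:,2]>86)&(X[:,2]<105)]
    if len(T)>5: print(n,len(T),T.mean(0),cv2.minAreaRect(T[:,:2].astype(np.float32)))
a=cv2.resize(im2[195:245,245:305],None,fx=6,fy=6,interpolation=cv2.INTER_CUBIC);b=cv2.resize(im[230:300,225:315],(386,300),interpolation=cv2.INTER_CUBIC)
cv2.imwrite('pics/end.png',np.hstack([a,b])[:,:,::-1])
E
```

```text
t 15.57 q [5.580e-01 3.420e-01 1.727e+00 1.000e-03 1.074e+00 2.170e+00] p [483.2 316.  206. ] yaw -2.4 F [-0.5 -0.8 -0.1] w 39.8
turn [0.001 0.001 0.406] shift [0.231 0.91  0.795]
top 100 [521.6870565  129.93374226  92.87188791] ((523.2391967773438, 129.71878051757812), (13.568472862243652, 44.274635314941406), 53.73291015625)
side 87 [522.33330401 131.84275106  93.68778341] ((524.2821655273438, 130.6427001953125), (11.745377540588379, 45.73420715332031), 53.95273971557617)
```

View pics/end.png

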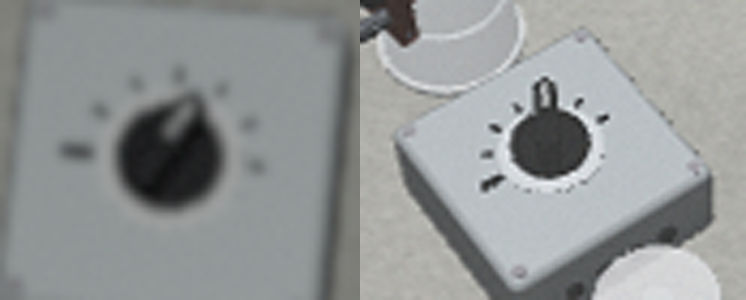

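The picture shows the nose at (192,95) in the left half, pointing at the fourth short mark past the stop, at (222,90). The measured bar angle is −36° and mark 4 is at −36.5°. The gripper is clear of everything.

```bash
python3 -c "
from workcell import ctrl
print(ctrl.close_job())"
```

```text
the job is handed in; nothing more can be done
None
```

The sprung-up stud is pushed in, turned and locked (bar in line with its marks, same height as the other stud), the selector stands on the fourth click, the other stud is still locked, and the job is handed in at about 15.7 s; the hand-in gave no verdict, and I saw nothing on the bench moved but did not re-measure it.

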